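Offer up the roof light to the model house

TASK

First push the loose model house over the cutting mat, without lifting it, until it stands inside the paper-tape frame, lying the same way as the frame. Then find the clear plate that has a small notch in one top corner, take it out of its wooden stand by the frosted end beside the notch, and hold it over the middle of the house roof, about a hand's width up, roughly level and with its labelled face up. Finish while still holding it there by the frosted end, clear of the house, and leave the plain plate, the steel weight and the spool alone.

Things in the scene. Friction and masses are not known exactly. Their poses are not given: they have to be found in the camera images.
- frame: Target frame of flat cream paper tape on the green cutting mat, no height. Inside it measures 170 mm along its x and 140 mm along its y; the tape is 12 mm wide. Origin: its centre on the table surface, z up.
- house: Loose cream model house, a hollow flat-roofed box 130 (x) x 80 (y) x 60 mm high, about 0.25 kg; grey roof with a 90 x 40 mm opening, small dark windows. It starts on the mat on the frame's +y side, 140 to 200 mm from the frame's centre, turned up to about 15 degrees to it. Origin: centre of its underside, z up.
- roof_center (a point): Centre of the house's roof opening at roof height, 60 mm above the house's origin; axes as the house.
- plate: Notched loose acrylic plate, 110 (x) x 8 (y) x 60 (z) mm, 60 g, standing on a long edge in a stand's slot, at any yaw. Origin: middle of its lower edge. +x to the frosted, whitish end (x 10 to 55 mm frosted, the rest clear); +y out of the face with the cream label; +z up as it stands. Seen facing the label, the notch is upper left.
- frost_grip (a point): Point in the notched plate to grip across its 8 mm thickness: on the frosted part at x = 25, y = 0, z = 50 mm of the plate; axes as the plate. Pads 22 mm wide centred here lie wholly on the frosted part.
- plate_center (a point): Centre of the notched plate: x = 0, y = 0, z = 30 mm of the plate; axes as the plate.
- stand_a: Fixed wooden stand of the notched plate, 80 (x) x 44 (y) x 24 mm high, with a slot along x, 10 mm wide, 14 mm deep (its floor 10 mm over the table), from which the plate lifts straight up. Origin: centre of its underside. The two stands may swap places.
- stand_b: An identical fixed wooden stand, holding the plain plate. Origin: centre of its underside.
- plain_plate: Bystander: wholly clear acrylic plate without notch or label, 90 (x) x 8 (y) x 60 (z) mm, standing in the other stand. Origin: middle of its lower edge, z up.
- weight: Bystander: steel block 55 x 55 x 35 mm with a small knob on top, 55 mm high in all. Origin: centre of its underside.
- spool: Bystander: grey solder spool standing on end, 42 mm in diameter, 36 mm high. Origin: centre of its underside.
- notch (a point): Centre of the 14 x 14 mm notch through the notched plate, in the corner of its frosted end and top edge (x 41 to 55, z 46 to 60 mm of the plate); axes as the plate.
Not all that is in view belongs to the job. Leave any blue look-alike of the plate alone.

How it is judged:
On the way, in this order (a step that is already met when the one before it is completed fails the run):
1. the house has been pushed inside the tape frame (x of house in the frame of frame between -0.028 and 0.028 m and y of house in the frame of frame between -0.033 and 0.033 m and angle between the x axis of house and the x axis of frame, either way round below 0.5 rad and angle between house's own z axis and vertical below 0.1 rad and linear speed of house below 0.02 m/s), for 0.2 s.
2. the notched plate is held by its frosted end, out of its stand (contact force between the fingers and plate above 1 N and x of the grasp point in the frame of plate above 0.016 m and height (world z) of plate_center above 0.09 m), for 0.2 s.
At the end, for the whole second after the job is handed in: House inside the frame (28 mm in its x, 33 mm in its y, 0.5 rad). Gripper holds the notched plate by the frosted end (TCP over 16 mm from its middle); plate centre within 50 mm of the roof centre from above and 30 to 200 mm over the roof, label up within 0.6 rad, still, off the house (x of house in the frame of frame between -0.028 and 0.028 m and y of house in the frame of frame between -0.033 and 0.033 m and angle between the x axis of house and the x axis of frame, either way round below 0.5 rad and angle between house's own z axis and vertical below 0.1 rad and contact force between the fingers and plate above 1 N and x of the grasp point in the frame of plate above 0.016 m and horizontal distance between plate_center and roof_center below 0.05 m and z of plate_center in the frame of roof_center between 0.03 and 0.2 m and angle between plate's own y axis and vertical below 0.6 rad and contact force between plate and house below 0.1 N and linear speed of plate below 0.03 m/s); the arm keeps its last pose, push and grip.
It fails at once if the house is lifted or tipped (height (world z) of house above 0.015 m or angle between house's own z axis and vertical above 0.3 rad).
It fails at once if the plain plate, the weight or the spool is disturbed (distance of any of plain_plate, weight, spool from where it was at the start of the episode above 0.02 m).
It also fails if it takes over 67 s, if anything falls off the work surface, if the arm or the gripper's body presses on something with over 40 N, if the wrist force passes 120 N, or if a joint passes its speed limit or range.

ROBOT

A 6-joint arm with a two-finger parallel gripper is mounted at the origin on the work surface. World frame = base frame: x ahead of the robot, y to its left, z up, the work surface at z = 0. Lengths are in m, angles in rad, forces in N, time in s.
With the tool pointing down it reaches from about 0.325 to 0.875 m from the base axis. Payload 4.4 kg.
Tool frame: the origin (TCP) lies between the finger pads, 19 mm behind the fingertips; this is the grasp point; z points along the fingers, y is the direction in which the jaws open and shut (so a half turn about z gives the same grasp; the last joint's range is limited). The gripper opens to 85 mm and grips with 20 to 120 N. Pads are 22 mm wide; open, the fingers measure 114 mm over their backs; the gripper's body (76 mm by 85 mm) begins 54 mm behind the grasp point. The pads swing forward as they close: fully open they stand 13 mm farther back than shut.
Start: joints at [-1.353, 0.207, 1.542, -0, 1.393, -0.15], TCP at [0.207, -0.536, 0.25] pointing down, gripper open.
Joint ranges: [-2.73, 2.73], [-0.86, 2.22], [0.23, 2.46], [-1.11, 4.25], [0.08, 2.63], [-2.82, 2.82]. Speed limits (rad/s): [2.79, 2.79, 3.14, 3.14, 3.14, 3.14].

INTERFACE

Orientations are given as [roll, pitch, yaw] about the fixed x, y, z axes, in that order (R = Rz(yaw) Ry(pitch) Rx(roll)).
In Python, from cell import r gives the robot as it stands. The module is installed in compiled form; this text tells all that it offers.
- The arm moves only by the tool step_arm, never from a script. Its argument "increments" is a list of rows, each an object with "slide": the shift along the tool's x, y, z in m, a list of three; "twist": the turn, a rotation vector about the tool's x, y, z in degrees, a list of three; "claw": the closure, from -1 (fully open) to 1 (shut), so that 0 is half open. In form: [{"slide": [tx, ty, tz], "twist": [ax, ay, az], "claw": claw}, ...]. A call has 1 to 8 rows; each row shifts and turns the commanded pose from where the row before left it, along the tool's axes as they then stand; what a row does not reach is not made up. A row lasts 1/8 s, in which the tool goes at most 62.5 mm and 10.7 degrees, less where a joint would pass 70% of its speed; a pose out of reach is approached as far as the arm can. A call with a gripper value outside its range is refused whole. The fingers move at their own pace and stop on an object; the grip force is fixed at half the most. Time passes only in rows, so rows that do not move let the fingers close. It gives the time, the measured TCP pose, the force and the opening at its end, in the units of the state.
- r.sense(): the state, without advancing time (a new reading comes with each control period).
- r.snapshot(name): name is "scene" or "side" or "wrist"; returns a dict with "color" (420x560x3 uint8, blue, green, red), "mtx" (3x3 intrinsics, pixels), "rvec" (rotation vector, rad) and "tvec" (3), from world to camera coordinates, as OpenCV has them; the wrist camera has in their place "tool_from_camera" (4x4, takes a point from camera to tool coordinates, whose origin is the TCP and whose axes are the flange's). Camera axes: x right, y down, z forward; pixel columns grow to the right and rows downward; lengths in m; the calibration is good to about 2 mm. A picture is of the moment at which its call begins: read the wrist's pose just before it. There is no depth.
- r.job_done(): hands the job in, once; it reports no verdict.
The state is a dict: "clock": time; "joint_positions": joint angles; "dq": joint speeds; "effort": joint torques, N m; "ee_pos": TCP position; "ee_rot": TCP orientation; "force": force on the tool from outside, world axes, zero at the start; "wrist_torque": the same for the moment, N m; "gripper_width": finger opening in m.
Only numpy, scipy, OpenCV 4.12 (cv2) and the standard library are available. Lean on these libraries where they do the work, as an engineer would, in place of code of your own. Each camera call takes 0.05 s, during which the arm holds its last target.

## Working session

There is one attempt and no reset: what is moved stays moved. The work goes in short steps, Python scripts to look and compute and a tool call to move; the robot and the scene stay as the last step left them, time stands still between calls to the robot, and variables do not carry over. Pictures are saved under pics/ and viewed, and the job is handed in when it is done.

Besides the shell and the picture viewer there is one more tool, called as a command line: name --argument value ..., lists and objects as JSON in quotes. step_arm: Moves the arm, as the interface text tells. Its arguments: {"type":"object","properties":{"increments":{"type":"array","items":{"type":"object","properties":{"slide":{"type":"array","items":{"type":"number"}},"twist":{"type":"array","items":{"type":"number"}},"claw":{"type":"number"}}}}},"required":["increments"]}

```bash
mkdir -p pics
python3 - <<'E'
from cell import r
import cv2
s=r.sense(); print({k:(v if not hasattr(v,'__len__') else [round(float(x),4) for x in v]) for k,v in s.items()})
for n in ["scene","side","wrist"]:
    d=r.snapshot(n); cv2.imwrite(f"pics/{n}0.png",d["color"])
    print(n,{k:v.tolist() for k,v in d.items() if k!="color"})
E
```

```text
{'clock': 0.0, 'joint_positions': [-1.3525, 0.2075, 1.5429, 0.0, 1.3935, -0.1505], 'dq': [-0.0008, 0.0004, 0.0002, -0.0003, -0.001, 0.0022], 'effort': [-0.0003, -38.3036, -29.16, -0.0001, 0.0105, -0.0], 'ee_pos': [0.2071, -0.5356, 0.2488], 'ee_rot': [-3.1393, -0.0004, 0.3688], 'force': [-0.2904, -0.101, -0.0168], 'wrist_torque': [0.0039, -0.0427, 0.0269], 'gripper_width': 0.08542378990067982}
scene {'mtx': [[381.85131109684374, 0.0, 278.08483143246576], [0.0, 381.85131109684374, 205.15113871363303], [0.0, 0.0, 1.0]], 'rvec': [1.288949816310721, 1.9421688906232597, -1.1140753191382118], 'tvec': [0.2582706095350597, -0.1609954661535625, 1.1969353984779796]}
side {'mtx': [[524.7073826560039, 0.0, 290.55758526017803], [0.0, 524.7073826560039, 204.18952608153373], [0.0, 0.0, 1.0]], 'rvec': [0.998318230835366, -2.3873069832280724, 1.1237922576312669], 'tvec': [0.3471669461069612, 0.3063061322144972, 0.9760660124994545]}
wrist {'mtx': [[306.90839602507214, 0.0, 278.7453343705152], [0.0, 306.90839602507214, 206.25961562979407], [0.0, 0.0, 1.0]], 'tool_from_camera': [[0.000393205431100396, -0.9634049191625771, -0.2680500086230832, 0.06845509944773279], [0.9999995261491299, 0.0006175296584406467, -0.0007525680261198011, -0.0004852062938213164], [0.0008905565686383285, -0.26804958569351856, 0.9634047054683347, -0.12400962099737295], [0.0, 0.0, 0.0, 1.0]]}
```

View pics/scene0.png

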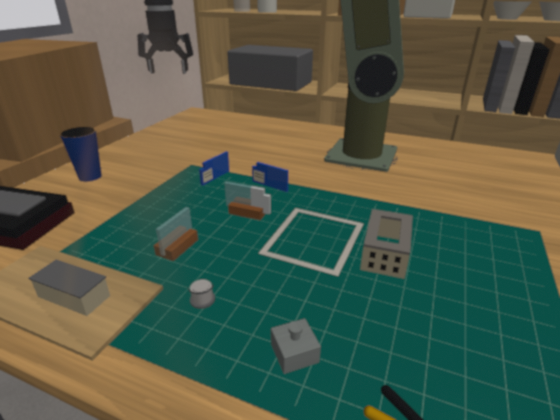

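View pics/side0.png

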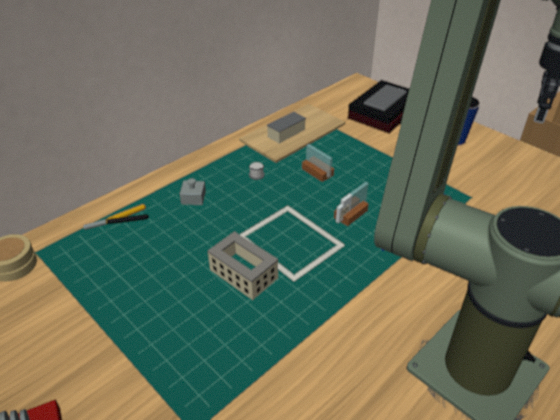

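View pics/wrist0.png

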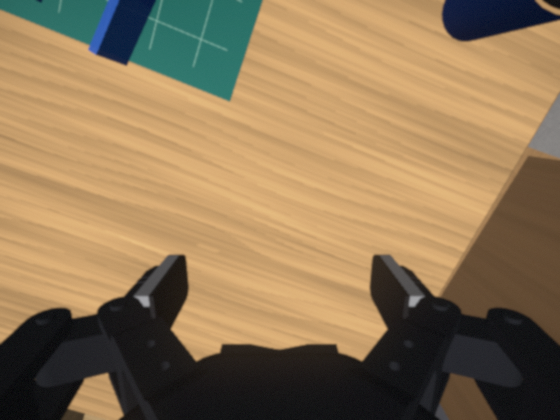

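```bash
cat > h.py <<'E'
import numpy as np, cv2
from scipy.spatial.transform import Rotation as R
CAM={'scene':([[381.85131109684374,0,278.08483143246576],[0,381.85131109684374,205.15113871363303],[0,0,1]],[1.288949816310721,1.9421688906232597,-1.1140753191382118],[0.2582706095350597,-0.1609954661535625,1.1969353984779796]),
'side':([[524.7073826560039,0,290.55758526017803],[0,524.7073826560039,204.18952608153373],[0,0,1]],[0.998318230835366,-2.3873069832280724,1.1237922576312669],[0.3471669461069612,0.3063061322144972,0.9760660124994545])}
WK=np.array([[306.90839602507214,0,278.7453343705152],[0,306.90839602507214,206.25961562979407],[0,0,1]])
TC=np.array([[0.000393205431100396,-0.9634049191625771,-0.2680500086230832,0.06845509944773279],[0.9999995261491299,0.0006175296584406467,-0.0007525680261198011,-0.0004852062938213164],[0.0008905565686383285,-0.26804958569351856,0.9634047054683347,-0.12400962099737295],[0,0,0,1]])
def ray(cam,px,s=None):
    px=np.atleast_2d(np.array(px,float))
    if cam=='wrist':
        T=np.eye(4);T[:3,:3]=R.from_euler('xyz',s['ee_rot']).as_matrix();T[:3,3]=s['ee_pos'];T=T@TC
        K=WK;Rc=T[:3,:3];o=T[:3,3]
    else:
        K,rv,tv=[np.array(a,float) for a in CAM[cam]];Rm=R.from_rotvec(rv).as_matrix();Rc=Rm.T;o=-Rm.T@tv
    d=np.c_[px,np.ones(len(px))]@np.linalg.inv(K).T@Rc.T
    return o,d
def plane(cam,px,z,s=None):
    o,d=ray(cam,px,s); return o+d*((z-o[2])/d[:,2])[:,None]
def tri(p1,p2):  # rays (o,d) 
    A=np.zeros((3,3));b=np.zeros(3)
    for o,d in (p1,p2):
        d=d[0]/np.linalg.norm(d[0]);M=np.eye(3)-np.outer(d,d);A+=M;b+=M@o
    return np.linalg.solve(A,b)
def proj(cam,P,s=None):
    P=np.atleast_2d(P)
    K,rv,tv=[np.array(a,float) for a in CAM[cam]]
    return cv2.projectPoints(P,rv,tv,K,None)[0][:,0]
E
python3 - <<'E'
import cv2
a=cv2.imread('pics/scene0.png');b=cv2.imread('pics/side0.png')
def c(im,x,y,w,h,k,n): cv2.imwrite(f'pics/{n}.png',cv2.resize(im[y:y+h,x:x+w],None,fx=k,fy=k,interpolation=cv2.INTER_CUBIC))
c(a,150,145,160,120,5,'c1'); c(b,200,130,200,150,4,'c2'); c(a,255,190,170,100,4.6,'c3')
E
```

```text
(no output)
```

View pics/c1.png

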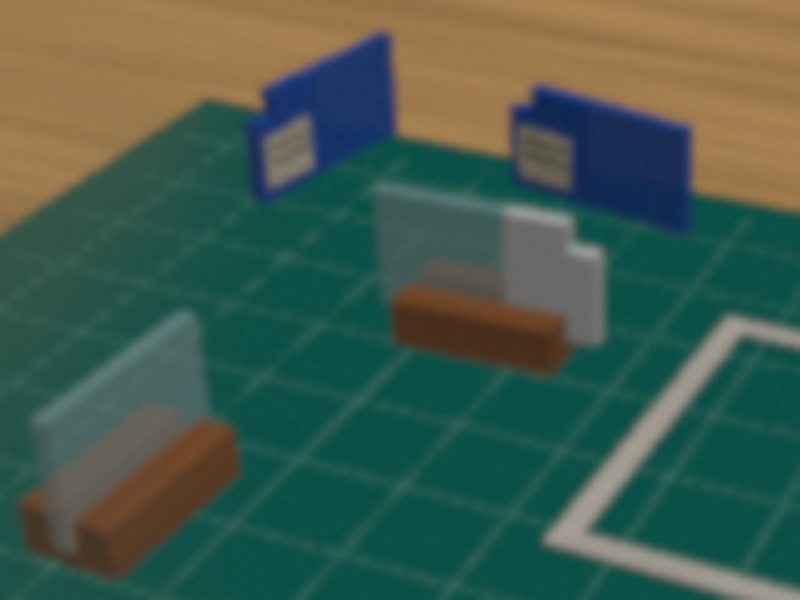

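View pics/c2.png

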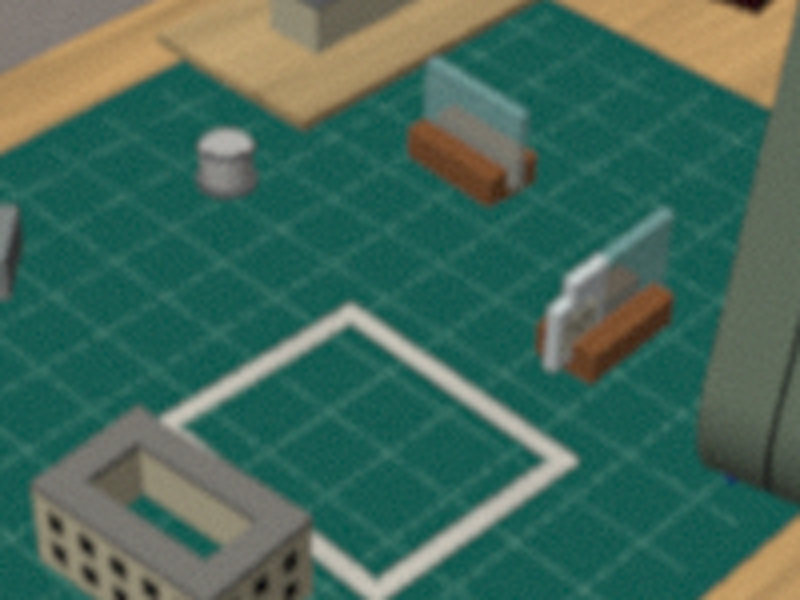

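View pics/c3.png

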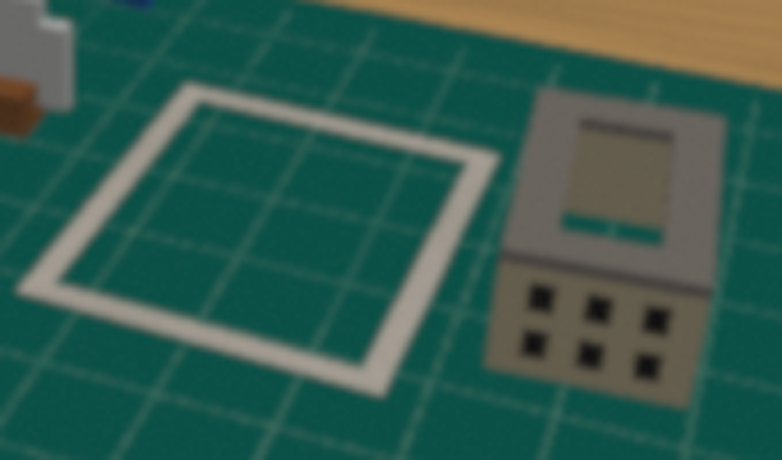

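Run:
```python
from h import *
def f1(P,n):
    print(n);print(np.round(P,4))
def hp(cam,im,z):
    pass
# frame by mask
for cam in ['scene','side']:
    im=cv2.imread(f'pics/{cam}0.png');hsv=cv2.cvtColor(im,cv2.COLOR_BGR2HSV)
    m=((hsv[...,1]<60)&(hsv[...,2]>120)).astype(np.uint8)
    cs,_=cv2.findContours(m,cv2.RETR_EXTERNAL,cv2.CHAIN_APPROX_NONE)
    for c in cs:
        x,y,w,h=cv2.boundingRect(c)
        if w>70 and 180<y<230 and h<100:
            P=plane(cam,c[:,0],0)[:,:2]; print(cam,(x,y,w,h),cv2.minAreaRect((P*1000).astype(np.float32)))
s3=lambda l:[(x/4.6+255,y/4.6+190) for x,y in l]
s2=lambda l:[(x/4+200,y/4+130) for x,y in l]
s1=lambda l:[(x/5+150,y/5+145) for x,y in l]
f1(plane('scene',s3([(185,83),(500,153),(385,397),(15,290)]),0),'frame scene')
f1(plane('side',s2([(350,303),(578,460),(378,603)]),0),'frame side')
f1(plane('scene',s3([(540,88),(727,115),(708,292),(502,252)]),.06),'roof scene')
f1(plane('side',s2([(140,408),(312,520),(35,485)]),.06),'roof side')
f1(plane('scene',s1([(375,185),(573,211)]),.07),'plate top scene: clear end, notch top')
f1(plane('scene',s1([(603,247)]),.056),'notch low')
f1(plane('side',s2([(670,210),(603,255)]),.07),'plate top side')
f1(plane('side',s2([(552,300)]),.056),'notch low side')
f1(plane('scene',s1([(400,290),(563,322),(570,345)]),.024),'stand')
f1(plane('scene',s1([(35,415),(190,312)]),.07),'plain')
f1(plane('side',s2([(430,60),(525,110)]),.07),'plain')
f1(plane('scene',[(202,287),],.036),'spool');f1(plane('scene',[(296,326),],.055),'weight')
f1(plane('scene',[(200,160),(230,155),(252,167),(289,181)],.06),'blue')
```

```text
scene (259, 208, 104, 68) ((488.5790710449219, 6.874397277832031), (163.97015380859375, 194.11636352539062), 88.20980834960938)
side (211, 206, 134, 75) ((494.31640625, 41.52440643310547), (241.56044006347656, 207.63780212402344), 88.48990631103516)
frame scene
[[ 0.3912 -0.0712  0.    ]
 [ 0.394   0.0931  0.    ]
 [ 0.5891  0.0882  0.    ]
 [ 0.5835 -0.0772  0.    ]]
frame side
[[ 0.5829 -0.079   0.    ]
 [ 0.3881 -0.0741  0.    ]
 [ 0.3915  0.0882  0.    ]]
roof scene
[[0.4284 0.1115 0.06  ]
 [0.4197 0.1913 0.06  ]
 [0.5537 0.1982 0.06  ]
 [0.5586 0.1216 0.06  ]]
roof side
[[0.5488 0.1193 0.06  ]
 [0.4193 0.1106 0.06  ]
 [0.5417 0.1985 0.06  ]]
plate top scene: clear end, notch top
[[ 0.4554 -0.2201  0.07  ]
 [ 0.4435 -0.1261  0.07  ]]
notch low
[[ 0.4455 -0.1107  0.056 ]]
plate top side
[[ 0.4493 -0.2245  0.07  ]
 [ 0.4494 -0.1606  0.07  ]]
notch low side
[[ 0.4534 -0.12    0.056 ]]
stand
[[ 0.4665 -0.2043  0.024 ]
 [ 0.4633 -0.1228  0.024 ]
 [ 0.48   -0.1117  0.024 ]]
plain
[[ 0.67   -0.2422  0.07  ]
 [ 0.5843 -0.2324  0.07  ]]
plain
[[ 0.6685 -0.2391  0.07  ]
 [ 0.584  -0.241   0.07  ]]
spool
[[ 0.7428 -0.1018  0.036 ]]
weight
[[0.7762 0.0735 0.055 ]]
blue
[[ 0.3519 -0.3552  0.06  ]
 [ 0.2916 -0.2988  0.06  ]
 [ 0.3382 -0.2095  0.06  ]
 [ 0.3752 -0.0943  0.06  ]]
```

In the scene view, four things could be taken for the notched plate:
- The clear plate with the frosted, stepped end at scene (247,197).
- The wholly clear plate at (175,232), which is the plain one.
- Blue look-alikes at (215,168) and (270,177).

I choose (247,197). The crops show a whitish end with the notch, a wooden stand, and the label facing the robot. I push the house first, with two fingers flat against its +y side.

step_arm --increments '[{"slide": [0.034,-0.0395,0],"twist": [0,0,0],"claw": -0.3},{"slide": [0.034,-0.0395,0],"twist": [0,0,0],"claw": -0.3},{"slide": [0.034,-0.0395,0],"twist": [0,0,0],"claw": -0.3},{"slide": [0.034,-0.0395,0],"twist": [0,0,0],"claw": -0.3},{"slide": [0.034,-0.0395,0],"twist": [0,0,0],"claw": -0.3},{"slide": [0.034,-0.0395,0],"twist": [0,0,0],"claw": -0.3},{"slide": [0.034,-0.0395,0],"twist": [0,0,0],"claw": -0.3},{"slide": [0.034,-0.0395,0],"twist": [0,0,0],"claw": -0.3}]'

```text
clock: 1.15
ee_pos: [0.3472, -0.1419, 0.2499]
ee_rot: [3.141, -0.0, 0.368]
force: [0.8, -0.3, 0.4]
gripper_width: 0.0553
```

step_arm --increments '[{"slide": [0.034,-0.0395,0],"twist": [0,0,0],"claw": -0.3},{"slide": [0.034,-0.0395,0],"twist": [0,0,0],"claw": -0.3},{"slide": [0.034,-0.0395,0],"twist": [0,0,0],"claw": -0.3},{"slide": [0.034,-0.0395,0],"twist": [0,0,0],"claw": -0.3},{"slide": [0.034,-0.0395,0],"twist": [0,0,0],"claw": -0.3},{"slide": [0.034,-0.0395,0],"twist": [0,0,0],"claw": -0.3},{"slide": [0.034,-0.0395,0],"twist": [0,0,0],"claw": -0.3},{"slide": [0.034,-0.0395,0],"twist": [0,0,0],"claw": -0.3}]'

```text
clock: 2.15
ee_pos: [0.487, 0.2509, 0.2496]
ee_rot: [3.141, 0.0, 0.369]
force: [1.0, 0.6, -0.1]
gripper_width: 0.056
```

step_arm --increments '[{"slide": [0,0,0],"twist": [0,0,-9.6],"claw": -0.3},{"slide": [0,0,0],"twist": [0,0,-9.6],"claw": -0.3},{"slide": [0,0,0],"twist": [0,0,-9.6],"claw": -0.3},{"slide": [0,0,0],"twist": [0,0,-9.6],"claw": -0.3},{"slide": [0,0,0],"twist": [0,0,-9.6],"claw": -0.3},{"slide": [0,0,0],"twist": [0,0,-9.6],"claw": -0.3},{"slide": [0,0,0],"twist": [0,0,-9.6],"claw": -0.3},{"slide": [0,0,0],"twist": [0,0,0],"claw": -0.3}]'

```text
clock: 3.15
ee_pos: [0.4866, 0.2492, 0.2496]
ee_rot: [-3.141, 0.0, 1.54]
force: [0.1, -0.9, -1.1]
gripper_width: 0.0554
```

```bash
cat > snap.py <<'E'
import sys,cv2,json
from cell import r
s=r.sense()
for n in sys.argv[2:]:
    d=r.snapshot(n); cv2.imwrite(f"pics/{n}{sys.argv[1]}.png",d["color"])
s={k:(v if not hasattr(v,'__len__') else [float(x) for x in v]) for k,v in s.items()}
json.dump(s,open(f'pics/s{sys.argv[1]}.json','w'))
print(s['clock'],[round(x,4) for x in s['joint_positions']],[round(x,4) for x in s['ee_pos']+s['ee_rot']])
E
python3 snap.py 1 wrist
```

```text
3.15 [0.315, 0.1476, 1.6113, 0.0, 1.3835, 0.3461] [0.4866, 0.2492, 0.2496, -3.1408, 0.0002, 1.5397]
```

View pics/wrist1.png

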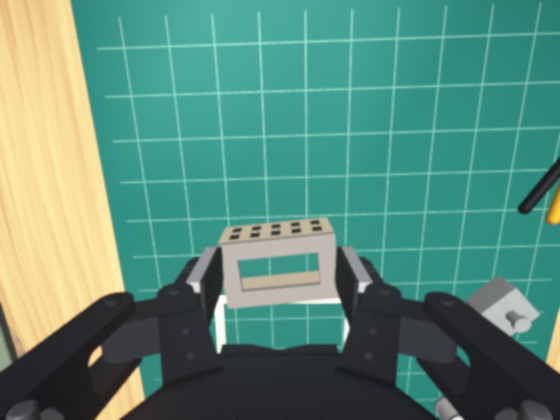

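Run:
```python
from h import *; import json
s=json.load(open('pics/s1.json'))
P=plane('wrist',[(222,242),(333,233),(338,298),(226,307)],.06,s);print(P.round(4),P.mean(0))
print(plane('wrist',[(217,298),(352,299)],0,s).round(4))
```

```text
[[0.4217 0.1916 0.06  ]
 [0.5431 0.1985 0.06  ]
 [0.5503 0.1182 0.06  ]
 [0.4198 0.1102 0.06  ]] [0.48372818 0.15462391 0.06      ]
[[0.3954 0.085  0.    ]
 [0.5814 0.0779 0.    ]]
```

step_arm --increments '[{"slide": [0,0,0.05],"claw": -0.3,"twist": [0,0,0]},{"slide": [0,0,0.05],"claw": -0.3,"twist": [0,0,0]},{"slide": [0,0,0.05],"claw": -0.3,"twist": [0,0,0]},{"slide": [0,0,0.05],"claw": -0.3,"twist": [0,0,0]},{"slide": [0,0,0.018],"claw": -0.3,"twist": [0,0,0]},{"slide": [-0.01,0,0],"claw": -0.3,"twist": [0,0,0]},{"slide": [-0.01,0,0],"claw": -0.3,"twist": [0,0,0]},{"slide": [-0.007,0,0],"claw": -0.3,"twist": [0,0,0]}]'

```text
clock: 4.2
ee_pos: [0.4879, 0.2219, 0.0342]
ee_rot: [3.137, -0.001, 1.541]
force: [0.7, 0.3, -0.0]
gripper_width: 0.0556
```

```bash
python3 snap.py 2 wrist side
```

```text
4.2 [0.2653, 0.4036, 1.795, -0.0001, 0.9386, 0.2954] [0.4879, 0.2219, 0.0342, 3.1374, -0.0012, 1.5407]
```

View pics/side2.png

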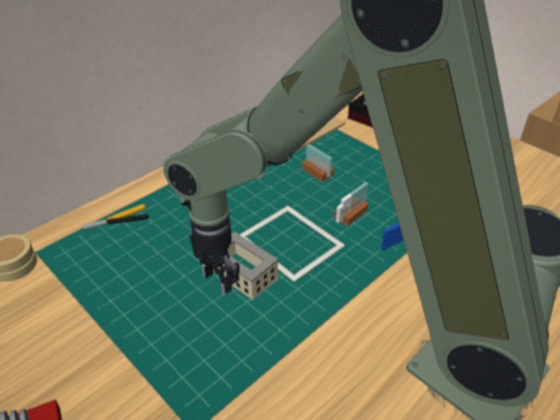

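The side view shows the fingers just beyond the house's +y face, around (220,270). I push now.

step_arm --increments '[{"slide": [-0.012,0.001,0],"claw": -0.3,"twist": [0,0,0]},{"slide": [-0.012,0.001,0],"claw": -0.3,"twist": [0,0,0]},{"slide": [-0.012,0.001,0],"claw": -0.3,"twist": [0,0,0]},{"slide": [-0.012,0.001,0],"claw": -0.3,"twist": [0,0,0]},{"slide": [-0.012,0.001,0],"claw": -0.3,"twist": [0,0,0]},{"slide": [-0.012,0.001,0],"claw": -0.3,"twist": [0,0,0]},{"slide": [-0.012,0.001,0],"claw": -0.3,"twist": [0,0,0]},{"slide": [-0.012,0.001,0],"claw": -0.3,"twist": [0,0,0]}]'

```text
clock: 5.3
ee_pos: [0.4916, 0.1256, 0.0324]
ee_rot: [3.141, -0.001, 1.541]
force: [-1.1, 5.2, 5.8]
gripper_width: 0.0556
```

```bash
python3 snap.py 3 wrist side
```

```text
5.3 [0.0791, 0.3609, 1.8642, 0.0008, 0.9159, 0.1081] [0.4916, 0.1256, 0.0324, 3.141, -0.0007, 1.5414]
```

View pics/side3.png

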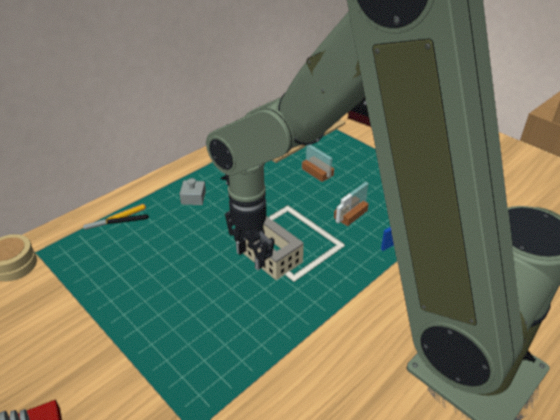

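step_arm --increments '[{"slide": [-0.012,0.001,0],"claw": -0.3,"twist": [0,0,0]},{"slide": [-0.012,0.001,0],"claw": -0.3,"twist": [0,0,0]},{"slide": [-0.012,0.001,0],"claw": -0.3,"twist": [0,0,0]},{"slide": [-0.012,0.001,0],"claw": -0.3,"twist": [0,0,0]},{"slide": [-0.01,0.001,0],"claw": -0.3,"twist": [0,0,0]},{"slide": [-0.006,0,0],"claw": -0.3,"twist": [0,0,0]},{"slide": [0,0,0],"claw": -0.3,"twist": [0,0,0]}]'

```text
clock: 6.28
ee_pos: [0.4946, 0.061, 0.0322]
ee_rot: [3.141, 0.001, 1.541]
force: [-0.7, 2.2, 5.5]
gripper_width: 0.0557
```

step_arm --increments '[{"slide": [0.02,0,0],"claw": -0.3,"twist": [0,0,0]},{"slide": [0.03,0,0],"claw": -0.3,"twist": [0,0,0]},{"slide": [0.02,0,-0.03],"claw": -0.3,"twist": [0,0,0]},{"slide": [0,0,-0.05],"claw": -0.3,"twist": [0,0,0]},{"slide": [0,0,-0.05],"claw": -0.3,"twist": [0,0,0]},{"slide": [0,0,-0.05],"claw": -0.3,"twist": [0,0,0]},{"slide": [0,0,-0.04],"claw": -0.3,"twist": [0,0,0]},{"slide": [0,0,0],"claw": -0.3,"twist": [0,0,0]}]'

```text
clock: 7.28
ee_pos: [0.4985, 0.1309, 0.2553]
ee_rot: [3.135, 0.001, 1.541]
force: [-0.1, -0.5, -0.7]
gripper_width: 0.0555
```

```bash
python3 snap.py 4 wrist side scene
```

```text
7.275 [0.0897, 0.0709, 1.684, -0.0016, 1.38, 0.1195] [0.4985, 0.1309, 0.2553, 3.1347, 0.0008, 1.5413]
```

View pics/side4.png

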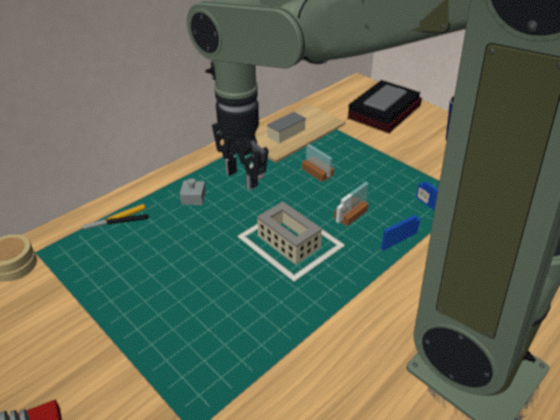

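View pics/wrist4.png

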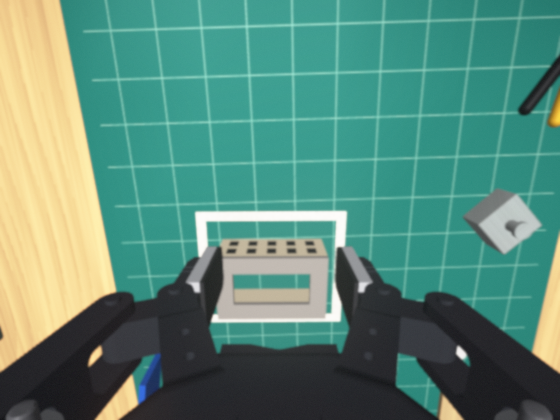

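View pics/scene4.png

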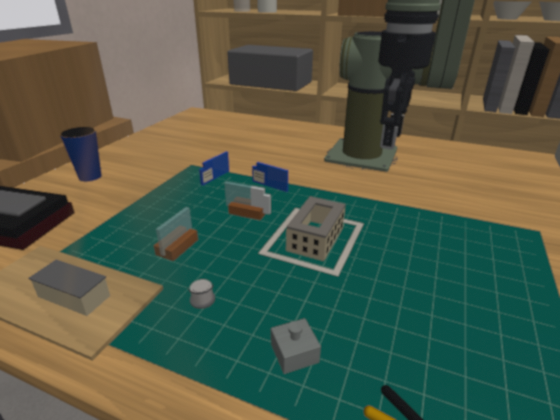

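Run:
```python
from h import *; import json
s=json.load(open('pics/s4.json'))
P=plane('wrist',[(221,257),(328,256),(326,317),(218,318)],.06,s);print(P.round(4),P.mean(0))
F=plane('wrist',[(196,212),(347,211),(341,321),(205,322)],0,s);print(F.round(4),F.mean(0))
S=plane('scene',[(315,199),(346,207),(319,235),(289,225)],.06);print(S.round(4),S.mean(0))
import glob
for i in (1,2,3,4):
    s=json.load(open(f'pics/s{i}.json'));print(s['joint_positions'],s['ee_pos'],s['ee_rot'])
```

```text
[[ 0.4315  0.0528  0.06  ]
 [ 0.5525  0.0502  0.06  ]
 [ 0.5512 -0.0295  0.06  ]
 [ 0.4215 -0.0266  0.06  ]] [0.48917014 0.01171657 0.06      ]
[[ 0.3916  0.0892  0.    ]
 [ 0.5862  0.0846  0.    ]
 [ 0.5826 -0.0799  0.    ]
 [ 0.3878 -0.0751  0.    ]] [0.48705181 0.00468917 0.        ]
[[ 0.4338 -0.011   0.06  ]
 [ 0.4411  0.0591  0.06  ]
 [ 0.5607  0.0382  0.06  ]
 [ 0.5509 -0.0254  0.06  ]] [0.49660837 0.0152429  0.06      ]
[0.3149552605773229, 0.14758630259158825, 1.6113086254655595, 2.747027575396576e-05, 1.3835027134388092, 0.3460684848318917] [0.48660024903902277, 0.2492022984608834, 0.2495926316029157] [-3.1408262368530195, 0.0002476676571889769, 1.5396780716056682]
[0.26527032035075837, 0.40363761739282733, 1.7950312799437962, -8.309468503368527e-05, 0.9386030482713756, 0.29540661282621794] [0.4879338376261801, 0.2218621216100359, 0.03420783382915743] [3.1374395241279505, -0.0011935448241864322, 1.5407114699193627]
[0.07911989111101714, 0.36085286482364487, 1.8642228194458268, 0.0007764596470564721, 0.9158558361158677, 0.108054657120457] [0.4916106904372987, 0.12563171175336565, 0.03237886526483125] [3.1410019651024834, -0.0006838009738494577, 1.5413890153632177]
[0.08972879911996273, 0.07092156762434866, 1.6839699900806266, -0.0016337991837294906, 1.3799659663389432, 0.11951704988081432] [0.4984510287484717, 0.13091517189771515, 0.2552980449866312] [3.1347143009459835, 0.0007917209927599256, 1.541309840781822]
```

Run:
```python
import numpy as np,json
from scipy.optimize import least_squares
D=[([-1.3525,.2075,1.5429,0,1.3935,-.1505],[.2071,-.5356,.2488])]
for i in (1,2,3,4):
    s=json.load(open(f'pics/s{i}.json'));D.append((s['joint_positions'],s['ee_pos']))
for q,p in D:
    c,s=np.cos(q[0]),np.sin(q[0]); print(np.round([c*p[0]+s*p[1],-s*p[0]+c*p[1],p[2]],4), np.round([q[1],q[1]+q[2],sum(q[1:3])+q[4]],4))
A=[];b=[]
for q,p in D:
    c,s=np.cos(q[0]),np.sin(q[0]); x=c*p[0]+s*p[1];z=p[2];a=q[1];f=q[1]+q[2]
    # unknown: r0, L1, Lf_cos, Lf_sin(offset), z0
    A.append([1,0,np.sin(a),np.sin(f),np.cos(f)]);b.append(x)
    A.append([0,1,np.cos(a),np.cos(f),-np.sin(f)]);b.append(z)
u,res,rk,sv=np.linalg.lstsq(np.array(A),np.array(b),rcond=None);print(u,res,rk,sv)
```

```text
[0.5677 0.0862 0.2488] [0.2075 1.7504 3.1439]
[0.5399 0.0862 0.2496] [0.1476 1.7589 3.1424]
[0.529  0.0862 0.0342] [0.4036 2.1987 3.1373]
[0.5    0.0864 0.0324] [0.3609 2.2251 3.1409]
[0.5082 0.0857 0.2553] [0.0709 1.7549 3.1349]
[ 0.00236863 -0.00869451  0.44051364  0.498096    0.0858218 ] [2.53696771e-06] 5 [3.85583313 3.14245731 0.35366622 0.35349973 0.0864352 ]
```

The house is in the frame. Its centre is about (0.490, 0.012) and the frame's is (0.4875, 0.0055), and they are parallel within about 1°. Next I go over to the plate, with a couple of wrist turns on the way to learn the arm's geometry.

step_arm --increments '[{"slide": [-0.038,-0.009,0],"claw": -1,"twist": [0,0,0]},{"slide": [-0.038,-0.009,0],"claw": -1,"twist": [0,0,0]},{"slide": [-0.038,-0.009,0],"claw": -1,"twist": [0,0,0]},{"slide": [-0.038,-0.009,0],"claw": -1,"twist": [0,0,0]},{"slide": [-0.038,-0.009,0],"claw": -1,"twist": [0,0,0]},{"slide": [0,0,0],"claw": -1,"twist": [0,0,0]}]'

```text
clock: 8.18
ee_pos: [0.444, -0.0584, 0.2495]
ee_rot: [-3.137, -0.001, 1.537]
force: [-0.6, 1.1, 0.9]
gripper_width: 0.0854
```

```bash
python3 snap.py 5 wrist
```

```text
8.175 [-0.3239, -0.0674, 1.8347, -0.0009, 1.3793, -0.2904] [0.444, -0.0584, 0.2495, -3.1365, -0.0006, 1.5374]
```

step_arm --increments '[{"slide": [0,0,-0.02],"claw": -1,"twist": [10,0,0]},{"slide": [0,0,0],"claw": -1,"twist": [10,0,0]},{"slide": [0,0,0],"claw": -1,"twist": [0,0,0]}]'

```text
clock: 8.6
ee_pos: [0.4466, -0.0556, 0.2686]
ee_rot: [-2.786, -0.002, 1.544]
force: [-0.1, 0.7, -2.0]
gripper_width: 0.0852
```

```bash
python3 snap.py 6 wrist
```

```text
8.6 [-0.2632, 0.1602, 1.5959, -0.0808, 1.7314, -0.2356] [0.4466, -0.0556, 0.2686, -2.7865, -0.0018, 1.5438]
```

step_arm --increments '[{"slide": [0,0,0],"claw": -1,"twist": [-10,0,0]},{"slide": [0,0,0],"claw": -1,"twist": [-10,0,0]},{"slide": [0,0,0],"claw": -1,"twist": [0,10,0]},{"slide": [0,0,0],"claw": -1,"twist": [0,10,0]},{"slide": [0,0,0],"claw": -1,"twist": [0,0,0]}]'

```text
clock: 9.28
ee_pos: [0.4447, -0.0578, 0.2715]
ee_rot: [3.142, -0.348, 1.537]
force: [0.1, 0.3, 0.4]
gripper_width: 0.0853
```

```bash
python3 snap.py 7 wrist
```

```text
9.275 [-0.5309, -0.0258, 1.7862, 0.3047, 1.5536, -0.5292] [0.4447, -0.0578, 0.2715, 3.1416, -0.3484, 1.5373]
```

View pics/wrist5.png

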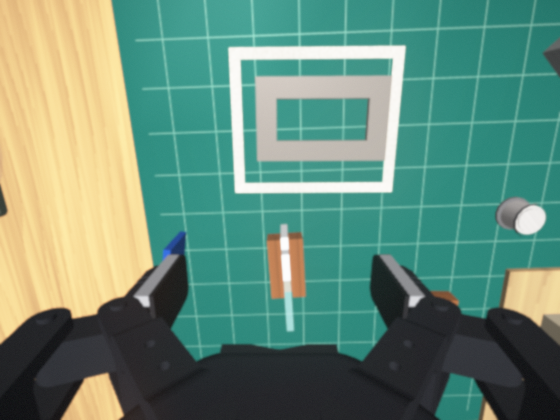

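View pics/wrist7.png

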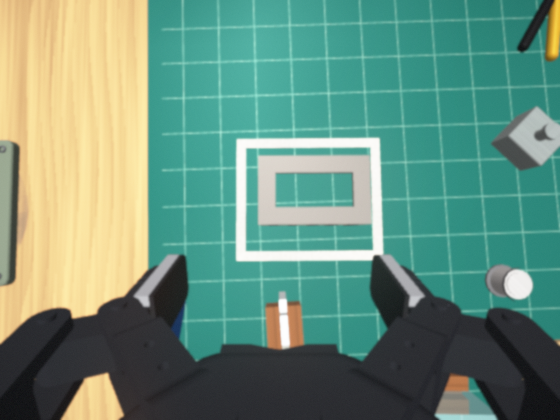

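```bash
python3 - <<'E'
import cv2
a=cv2.imread('pics/wrist5.png')
cv2.imwrite('pics/c5.png',cv2.resize(a[215:345,220:350],None,fx=4.6,fy=4.6,interpolation=cv2.INTER_CUBIC))
E
cat > kin.py <<'E'
import numpy as np,json
from scipy.spatial.transform import Rotation as R
from scipy.optimize import least_squares
def fk(q,u):
    a0,h,L1,L2,o,L3,e1,e2,e3=u
    # x fwd,y left,z up ; pitch about +y ; forearm along local z
    Ry=lambda a:R.from_euler('y',a).as_matrix();Rz=lambda a:R.from_euler('z',a).as_matrix()
    T=Rz(q[0]);p=T@np.array([a0,e1,h])
    T=T@Ry(q[1]);p=p+T@np.array([0,0,L1])
    T=T@Ry(q[2]);p=p+T@np.array([o,e2,0])
    T=T@Rz(SG[0]*q[3]);p=p+T@np.array([0,0,L2])
    T=T@Ry(q[4]);p=p+T@np.array([0,e3,0])
    T=T@Rz(SG[1]*q[5]);p=p+T@np.array([0,0,L3])
    return p,T@Rz(SG[2])
SG=[1,1,np.pi/2]
E
python3 - <<'E'
from kin import *; import kin,itertools
D=[]
for i in range(1,8):
    s=json.load(open(f'pics/s{i}.json'));D.append((s['joint_positions'],np.array(s['ee_pos']),R.from_euler('xyz',s['ee_rot']).as_matrix()))
for s0,s1,c in itertools.product([1,-1],[1,-1],[0,np.pi/2,-np.pi/2,np.pi]):
    kin.SG=[s0,s1,c]
    def f(u):
        o=[]
        for q,p,M in D:
            P,T=fk(q,u); o+=list(P-p)+list(.3*R.from_matrix(T.T@M).as_rotvec())
        return np.array(o)
    for fixed in (0,):
        g=least_squares(lambda u:np.r_[f(u),1e-3*(u-u0)],u0:=np.array([0,.2,.44,.45,0,.2,.03,.03,.03]))
    print(s0,s1,round(c,2),np.abs(f(g.x)).max(),g.x.round(4))
E
```

```text
1 1 0 0.4712388980384692 [0.     0.2827 0.455  0.4996 0.0941 0.2973 0.0431 0.0431 0.    ]
1 1 1.57 4.421838660922939e-07 [0.     0.2827 0.455  0.4996 0.0941 0.2973 0.0431 0.0431 0.    ]
1 1 -1.57 0.9424777960769379 [0.     0.2827 0.455  0.4996 0.0941 0.2973 0.0431 0.0431 0.    ]
1 1 3.14 0.4712388980384691 [0.     0.2827 0.455  0.4996 0.0941 0.2973 0.0431 0.0431 0.    ]
1 -1 0 0.6788799889376039 [0.     0.2827 0.455  0.4996 0.0941 0.2973 0.0431 0.0431 0.    ]
1 -1 1.57 0.3175299932762711 [0.     0.2827 0.455  0.4996 0.0941 0.2973 0.0431 0.0431 0.    ]
1 -1 -1.57 0.877645001804664 [0.     0.2827 0.455  0.4996 0.0941 0.2973 0.0431 0.0431 0.    ]
1 -1 3.14 0.7887688913147402 [0.     0.2827 0.455  0.4996 0.0941 0.2973 0.0431 0.0431 0.    ]
-1 1 0 0.4778975233528658 [-0.0166 -0.0481  0.3223  0.4621 -0.0677 -0.0044  0.0768  0.0768 -0.0586]
-1 1 1.57 0.15780539825788784 [-0.0166 -0.0481  0.3223  0.4621 -0.0677 -0.0044  0.0768  0.0768 -0.0586]
-1 1 -1.57 0.94247472674583 [-0.0166 -0.0481  0.3223  0.4621 -0.0677 -0.0044  0.0768  0.0768 -0.0586]
-1 1 3.14 0.47142439112714163 [-0.0166 -0.0481  0.3223  0.4621 -0.0677 -0.0044  0.0768  0.0768 -0.0586]
-1 -1 0 0.6788830577262632 [-0.0166 -0.0481  0.3223  0.4621 -0.0677 -0.0044  0.0768  0.0768 -0.0586]
-1 -1 1.57 0.3041359405418882 [-0.0166 -0.0481  0.3223  0.4621 -0.0677 -0.0044  0.0768  0.0768 -0.0586]
-1 -1 -1.57 0.8773610752825493 [-0.0166 -0.0481  0.3223  0.4621 -0.0677 -0.0044  0.0768  0.0768 -0.0586]
-1 -1 3.14 0.7539620097418963 [-0.0166 -0.0481  0.3223  0.4621 -0.0677 -0.0044  0.0768  0.0768 -0.0586]
```

View pics/c5.png

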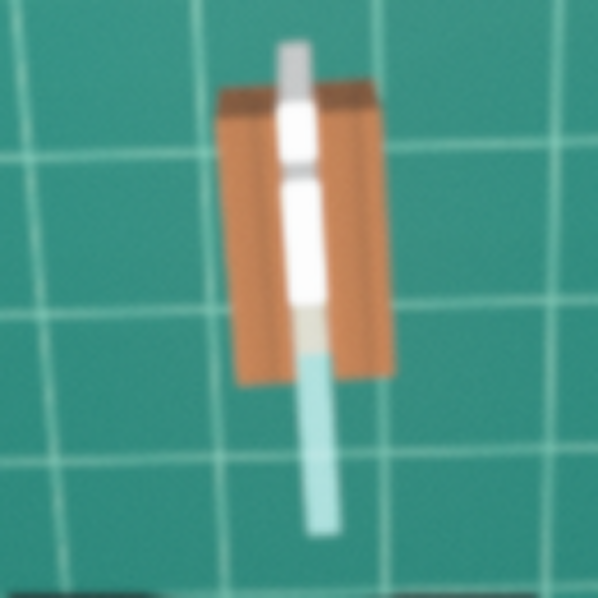

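Run:
```python
from h import *; import json
s=json.load(open('pics/s5.json'))
f=lambda l:[(x/4.6+220-.4,y/4.6+215-.4) for x,y in l]
T=plane('wrist',f([(301,180),(308,303),(324,535)]),.07,s);print(T.round(4))
print(plane('wrist',f([(298,100),(300,162)]),.056,s).round(4))
S=plane('wrist',f([(217,118),(383,108),(396,377),(238,387)]),.024,s);print(S.round(4),S.mean(0).round(4))
v=T[0]-T[2];v/=np.linalg.norm(v);print('dir',v,np.degrees(np.arctan2(v[1],v[0])), 'grip', T[2]+v*.080, T[0]-v*.016)
```

```text
[[ 0.4468 -0.1273  0.07  ]
 [ 0.4476 -0.1592  0.07  ]
 [ 0.4499 -0.2242  0.07  ]]
[[ 0.4467 -0.1128  0.056 ]
 [ 0.4467 -0.1288  0.056 ]]
[[ 0.4251 -0.1295  0.024 ]
 [ 0.4691 -0.1281  0.024 ]
 [ 0.4718 -0.2086  0.024 ]
 [ 0.4275 -0.2104  0.024 ]] [ 0.4484 -0.1692  0.024 ]
dir [-0.03216509  0.99948257  0.        ] 91.84324204388831 grip [ 0.44735861 -0.14424242  0.07      ] [ 0.44732677 -0.14325298  0.07      ]
```

```bash
cat >> kin.py <<'E'
U=np.array([0,.2827,.455,.4996,.0941,.2973,.0431,.0431,0.])
import itertools
def refit():
    D=[]
    for i in range(1,8):
        s=json.load(open(f'pics/s{i}.json'));D.append((s['joint_positions'],np.array(s['ee_pos']),R.from_euler('xyz',s['ee_rot']).as_matrix()))
    f=lambda u:np.concatenate([fk(q,u)[0]-p for q,p,M in D])
    return least_squares(lambda u:np.r_[f(u),1e-7*(u-U)],U,xtol=1e-15,ftol=1e-15).x
LO=np.array([-2.73,-.86,.23,-1.11,.08,-2.82]);HI=np.array([2.73,2.22,2.46,4.25,2.63,2.82])
def ik(p,M,q0):
    def f(q):
        P,T=fk(q,U);return np.r_[P-p,.3*R.from_matrix(T.T@M).as_rotvec()]
    g=least_squares(f,np.clip(q0,LO+1e-3,HI-1e-3),bounds=(LO,HI));return g.x,np.abs(g.fun).max()
E
python3 - <<'E'
from kin import *
U[:]=refit();print(U.round(4))
rng=np.random.default_rng(0)
C=np.array([.490,.012,.16])
for case in 'AB':
  for th in np.arange(-180,180,30):
    t=np.radians(th);z=np.array([np.cos(t),np.sin(t),0]);y=np.array([0,0,-1. if case=='A' else 1.]);x=np.cross(y,z)
    M=np.c_[x,y,z];off=np.array([-.025 if case=='A' else .025,0,.02]);p=C-M@off
    sols=[]
    for k in range(25):
        q,e=ik(p,M,rng.uniform(LO,HI))
        if e<1e-5 and not any(np.abs(q-s).max()<.02 for s in sols): sols.append(q)
    for q in sols: print(case,th,q.round(2))
for psi in (1.603,-1.539):
    M=R.from_euler('xyz',[np.pi,0,psi]).as_matrix()
    for z in (.06,.25): 
        for k in range(6):
            q,e=ik(np.array([.4474,-.144,z]),M,rng.uniform(LO,HI)); 
            if e<1e-5: print('grasp',psi,z,q.round(2))
E
```

```text
[0.     0.2827 0.455  0.4996 0.0941 0.2973 0.0431 0.0431 0.    ]
A -150 [ 0.14  1.06  1.07 -0.65  2.48 -0.54]
A -120 [ 0.32  0.94  1.33 -0.95  2.18 -0.67]
A -30 [ 0.28  0.56  2.41  3.96  1.45 -0.13]
A 30 [-0.95  0.56  2.34  1.67  1.55  0.24]
A 60 [-0.86  0.66  1.97  1.28  1.73  0.48]
A 90 [-0.68  0.81  1.6   1.03  2.    0.61]
A 120 [-0.48  0.97  1.27  0.8   2.3   0.6 ]
A 150 [-0.27  1.08  1.03  0.47  2.55  0.4 ]
B -150 [ 0.14  1.06  1.07 -0.65  2.48  2.6 ]
B -120 [ 0.32  0.94  1.33 -0.95  2.18  2.47]
B 60 [-0.86  0.66  1.97  1.28  1.73 -2.66]
B 90 [-0.68  0.81  1.6   1.03  2.   -2.54]
B 120 [-0.48  0.97  1.27  0.8   2.3  -2.54]
B 150 [-0.27  1.08  1.03  0.47  2.55 -2.74]
grasp 1.603 0.06 [-0.5   0.24  1.95 -0.    0.95 -0.53]
grasp 1.603 0.06 [-0.5   0.24  1.95 -0.    0.95 -0.53]
grasp 1.603 0.06 [-0.5   0.24  1.95 -0.    0.95 -0.53]
grasp 1.603 0.06 [-0.5   0.24  1.95 -0.    0.95 -0.53]
grasp 1.603 0.06 [-0.5   0.24  1.95 -0.    0.95 -0.53]
grasp 1.603 0.25 [-0.5  -0.02  1.79 -0.    1.37 -0.53]
grasp 1.603 0.25 [-0.5  -0.02  1.79  0.    1.37 -0.53]
grasp 1.603 0.25 [-0.5  -0.02  1.79 -0.    1.37 -0.53]
grasp 1.603 0.25 [-0.5  -0.02  1.79 -0.    1.37 -0.53]
grasp -1.539 0.06 [-0.5   0.24  1.95  0.    0.95  2.61]
grasp -1.539 0.06 [-0.5   0.24  1.95  0.    0.95  2.61]
grasp -1.539 0.06 [-0.5   0.24  1.95  0.    0.95  2.61]
grasp -1.539 0.06 [-0.5   0.24  1.95  0.    0.95  2.61]
grasp -1.539 0.25 [-0.5  -0.02  1.79  0.    1.37  2.61]
grasp -1.539 0.25 [-0.5  -0.02  1.79  0.    1.37  2.61]
```

step_arm --increments '[{"slide": [0,0,0],"claw": 0,"twist": [0,-10,0]},{"slide": [0,0,0],"claw": 0,"twist": [0,-10,0]},{"slide": [0,0,0],"claw": 0,"twist": [0,0,-3.8]},{"slide": [-0.03,0,0.03],"claw": 0,"twist": [0,0,0]},{"slide": [-0.03,0,0.03],"claw": 0,"twist": [0,0,0]},{"slide": [-0.026,0,0.03],"claw": 0,"twist": [0,0,0]},{"slide": [0,0,0.02],"claw": 0,"twist": [0,0,0]},{"slide": [0,0,0],"claw": 0,"twist": [0,0,0]}]'

```text
clock: 10.32
ee_pos: [0.4478, -0.1408, 0.1607]
ee_rot: [-3.139, -0.001, 1.61]
force: [0.0, -0.7, 0.3]
gripper_width: 0.0426
```

```bash
python3 snap.py 8 wrist side
```

```text
10.325 [-0.4889, 0.0809, 1.8826, -0.0007, 1.1808, -0.5277] [0.4478, -0.1408, 0.1607, -3.1389, -0.0008, 1.6098]
```

View pics/wrist8.png

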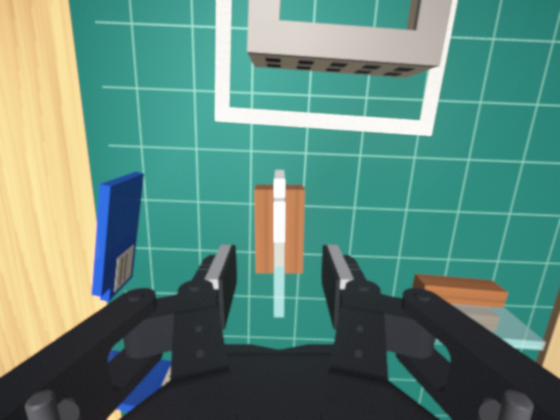

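View pics/side8.png

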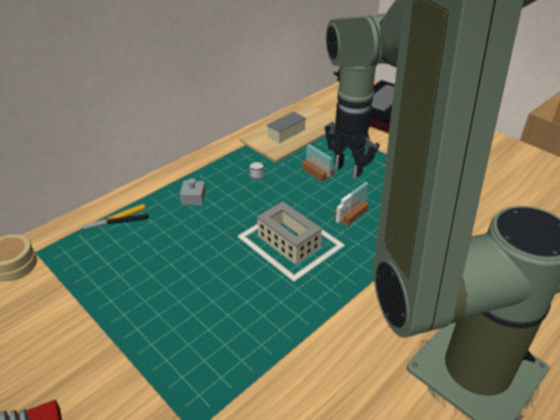

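The wrist view shows the plate straight along the tool axis at column 279, with the frosted part at rows 172–240. The jaws straddle it and the stand edges are parallel to it. Descend and close.

step_arm --increments '[{"slide": [-0.003,0,0.03],"claw": 0,"twist": [0,0,0]},{"slide": [0,0,0.03],"claw": 0,"twist": [0,0,0]},{"slide": [0,0,0.025],"claw": 0,"twist": [0,0,0]},{"slide": [0,0,0.015],"claw": 0,"twist": [0,0,0]},{"slide": [0,0,0],"claw": 0,"twist": [0,0,0]}]'

```text
clock: 11.05
ee_pos: [0.4493, -0.1451, 0.062]
ee_rot: [-3.141, -0.0, 1.609]
force: [-0.5, 0.1, 0.5]
gripper_width: 0.0425
```

step_arm --increments '[{"slide": [0,0,0],"claw": 0.6,"twist": [0,0,0]},{"slide": [0,0,0],"claw": 1,"twist": [0,0,0]},{"slide": [0,0,0],"claw": 1,"twist": [0,0,0]},{"slide": [0,0,0],"claw": 1,"twist": [0,0,0]},{"slide": [0,0,0],"claw": 1,"twist": [0,0,0]},{"slide": [0,0,0],"claw": 1,"twist": [0,0,0]}]'

```text
clock: 11.8
ee_pos: [0.4494, -0.1461, 0.0632]
ee_rot: [3.141, 0.001, 1.608]
force: [-3.0, 0.5, 6.1]
gripper_width: 0.007
```

```bash
python3 snap.py 9 wrist side
```

```text
11.8 [-0.4973, 0.2428, 1.9394, -0.0008, 0.9588, -0.534] [0.4494, -0.1461, 0.0632, 3.1414, 0.0009, 1.608]
```

View pics/wrist9.png

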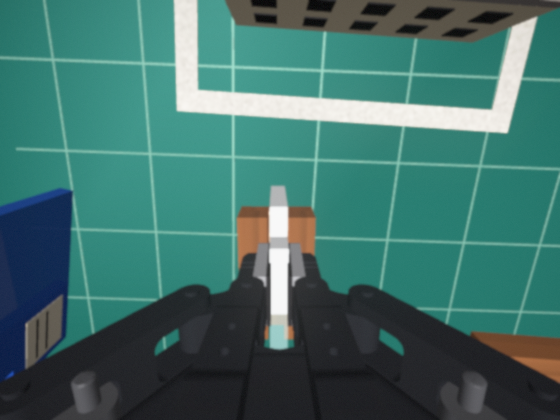

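step_arm --increments '[{"slide": [0,0,-0.01],"claw": 1,"twist": [0,0,0]},{"slide": [0,0,-0.02],"claw": 1,"twist": [0,0,0]},{"slide": [0,0,-0.03],"claw": 1,"twist": [0,0,0]},{"slide": [0,0,-0.04],"claw": 1,"twist": [0,0,0]},{"slide": [0,0,-0.05],"claw": 1,"twist": [0,0,0]},{"slide": [0,0,-0.04],"claw": 1,"twist": [0,0,0]},{"slide": [0,0,-0.02],"claw": 1,"twist": [0,0,0]},{"slide": [0,0,0],"claw": 1,"twist": [0,0,0]}]'

```text
clock: 12.9
ee_pos: [0.4505, -0.1462, 0.2747]
ee_rot: [3.136, 0.003, 1.608]
force: [0.5, 0.0, -0.8]
gripper_width: 0.0072
```

```bash
python3 snap.py 10 wrist side
python3 - <<'E'
from kin import *
s=json.load(open('pics/s10.json'));p0=np.array(s['ee_pos']);M0=R.from_euler('xyz',s['ee_rot']);q=np.array(s['joint_positions'])
C=np.array([.490,.012,.18])
for th in (75,90,105):
  for tilt in (0,.1):
    t=np.radians(th);z=np.array([np.cos(t)*np.cos(tilt),np.sin(t)*np.cos(tilt),-np.sin(tilt)]);x=np.array([np.sin(t),-np.cos(t),0]);y=np.cross(z,x)
    M1=R.from_matrix(np.c_[x,y,z]);p1=C-M1.as_matrix()@[-.023,0,.023]
    rv=(M0.inv()*M1).as_rotvec();N=16
    qq=q.copy();ok=True;mx=0;Q=[]
    for k in range(1,N+1):
        qn,e=ik(p0+(p1-p0)*k/N,(M0*R.from_rotvec(rv*k/N)).as_matrix(),qq);mx=max(mx,(np.abs(qn-qq)/.125).max());ok&=e<1e-4;qq=qn;Q.append(qn)
    print(th,tilt,y.round(2),p1.round(4),np.degrees(rv).round(1),ok,round(mx,2));print(np.array(Q)[[3,7,11,15]].round(2))
E
```

```text
12.9 [-0.4969, -0.037, 1.7529, 0.0002, 1.4196, -0.5342] [0.4505, -0.1462, 0.2747, 3.1363, 0.0029, 1.6081]
75 0 [ 0. -0. -1.] [ 0.5063 -0.0162  0.18  ] [60.6 81.6 81.9] True 0.68
[[-0.56  0.22  1.58  0.22  1.72 -0.24]
 [-0.64  0.42  1.54  0.5   1.89  0.07]
 [-0.72  0.58  1.62  0.82  1.93  0.36]
 [-0.78  0.69  1.8   1.15  1.88  0.59]]
75 0.1 [-0.03 -0.1  -1.  ] [ 0.5063 -0.0161  0.1823] [57.  76.7 85.1] True 0.65
[[-0.55  0.2   1.6   0.21  1.7  -0.22]
 [-0.63  0.39  1.55  0.48  1.86  0.09]
 [-0.72  0.53  1.63  0.79  1.89  0.39]
 [-0.78  0.62  1.81  1.1   1.82  0.62]]
90 0 [ 0. -0. -1.] [ 0.513 -0.011  0.18 ] [68.6 70.8 71. ] True 0.7
[[-0.52  0.24  1.56  0.17  1.74 -0.25]
 [-0.58  0.47  1.46  0.41  1.95  0.05]
 [-0.64  0.64  1.49  0.71  2.04  0.36]
 [-0.69  0.77  1.61  1.03  2.02  0.63]]
90 0.1 [-0.  -0.1 -1. ] [ 0.513  -0.0109  0.1823] [64.4 66.5 73.7] True 0.65
[[-0.52  0.22  1.57  0.16  1.71 -0.23]
 [-0.57  0.43  1.48  0.4   1.91  0.07]
 [-0.63  0.6   1.5   0.68  1.99  0.38]
 [-0.68  0.71  1.63  0.99  1.96  0.65]]
105 0 [ 0.  0. -1.] [ 0.5182 -0.0043  0.18  ] [75.2 59.7 59.8] True 0.7
[[-0.48  0.25  1.54  0.11  1.75 -0.26]
 [-0.51  0.5   1.4   0.32  2.    0.02]
 [-0.55  0.7   1.37  0.6   2.14  0.34]
 [-0.59  0.86  1.43  0.93  2.17  0.65]]
105 0.1 [ 0.03 -0.1  -1.  ] [ 0.5181 -0.0042  0.1823] [70.6 56.  62. ] True 0.66
[[-0.48  0.23  1.55  0.11  1.73 -0.25]
 [-0.51  0.47  1.42  0.31  1.96  0.04]
 [-0.55  0.66  1.39  0.58  2.09  0.35]
 [-0.58  0.8   1.45  0.88  2.11  0.65]]
```

View pics/side10.png

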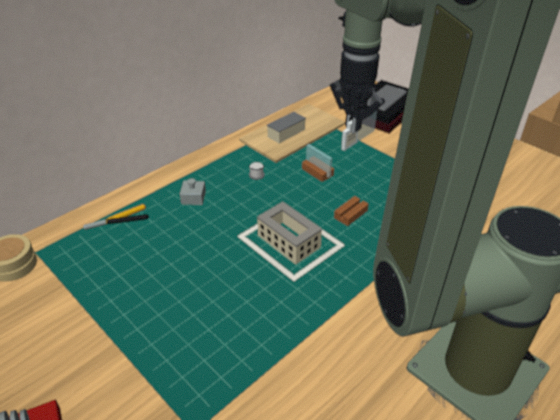

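View pics/wrist10.png

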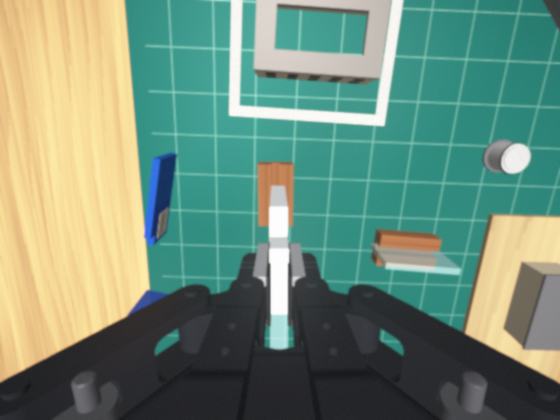

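step_arm --increments '[{"slide": [0,0,0],"claw": 1,"twist": [4,4.2,4.6]},{"slide": [0,0,0],"claw": 1,"twist": [4,4.2,4.6]},{"slide": [0,0,0],"claw": 1,"twist": [4,4.2,4.6]},{"slide": [0,0,0],"claw": 1,"twist": [4,4.2,4.6]},{"slide": [0,0,0],"claw": 1,"twist": [4,4.2,4.6]},{"slide": [0,0,0],"claw": 1,"twist": [4,4.2,4.6]},{"slide": [0,0,0],"claw": 1,"twist": [4,4.2,4.6]},{"slide": [0,0,0],"claw": 1,"twist": [4,4.2,4.6]}]'

```text
clock: 14.0
ee_pos: [0.4488, -0.1453, 0.2703]
ee_rot: [-2.397, -0.329, 0.796]
force: [0.0, -0.6, -0.3]
gripper_width: 0.0071
```

step_arm --increments '[{"slide": [0,0,0],"claw": 1,"twist": [4,4.2,4.6]},{"slide": [0,0,0],"claw": 1,"twist": [4,4.2,4.6]},{"slide": [0,0,0],"claw": 1,"twist": [4,4.2,4.6]},{"slide": [0,0,0],"claw": 1,"twist": [4,4.2,4.6]},{"slide": [0,0,0],"claw": 1,"twist": [4,4.2,4.6]},{"slide": [0,0,0],"claw": 1,"twist": [4,4.2,4.6]},{"slide": [0,0,0],"claw": 1,"twist": [4,4.2,4.6]},{"slide": [0,0,0],"claw": 1,"twist": [4,4.2,4.6]}]'

```text
clock: 15.0
ee_pos: [0.449, -0.1452, 0.2704]
ee_rot: [-1.661, 0.002, -0.011]
force: [0.7, 0.4, -1.1]
gripper_width: 0.0068
```

```bash
python3 snap.py 11 wrist side scene
python3 - <<'E'
from kin import *
s=json.load(open('pics/s11.json'));p=np.array(s['ee_pos']);M=R.from_euler('xyz',s['ee_rot']).as_matrix();print(M.round(3))
C=np.array([.490,.012,.18]);print('go',(M.T@(C-(p+M@[-.023,0,.023]))).round(4))
E
```

```text
15.0 [-0.9183, 0.6104, 1.5569, 0.8726, 2.2127, 0.6917] [0.449, -0.1452, 0.2704, -1.6605, 0.002, -0.0114]
[[ 1.    -0.003  0.011]
 [-0.011 -0.09   0.996]
 [-0.002 -0.996 -0.09 ]]
go [0.0624 0.0758 0.1421]
```

View pics/side11.png

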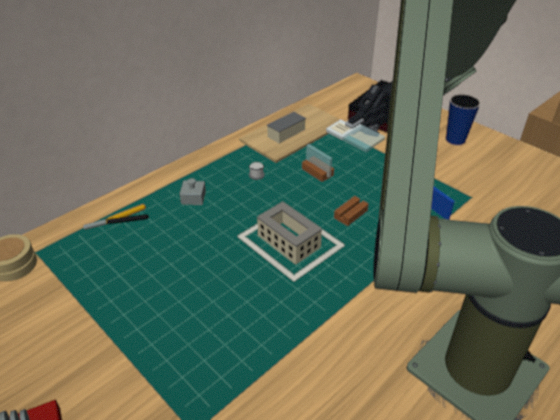

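View pics/scene11.png

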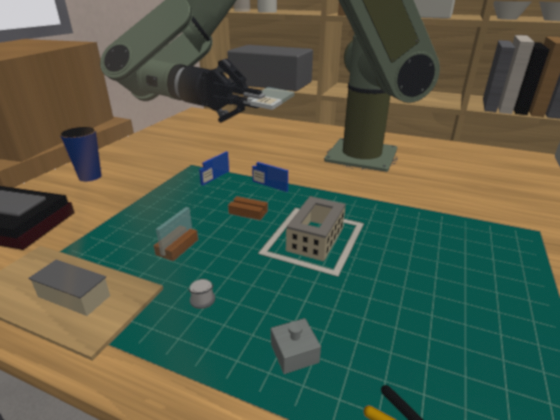

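The plate is level with its cream label facing up, seen at scene (265,100). I move it over the house now.

step_arm --increments '[{"slide": [0.008,0.009,0.018],"claw": 1,"twist": [0,0,0]},{"slide": [0.008,0.009,0.018],"claw": 1,"twist": [0,0,0]},{"slide": [0.008,0.01,0.018],"claw": 1,"twist": [0,0,0]},{"slide": [0.008,0.01,0.018],"claw": 1,"twist": [0,0,0]},{"slide": [0.008,0.01,0.018],"claw": 1,"twist": [0,0,0]},{"slide": [0.008,0.01,0.018],"claw": 1,"twist": [0,0,0]},{"slide": [0.008,0.01,0.018],"claw": 1,"twist": [0,0,0]},{"slide": [0.006,0.008,0.016],"claw": 1,"twist": [0,0,0]}]'

```text
clock: 16.15
ee_pos: [0.513, -0.0107, 0.1824]
ee_rot: [-1.664, -0.003, -0.008]
force: [0.8, 0.8, -0.4]
gripper_width: 0.0069
```

step_arm --increments '[{"slide": [0,0,0],"claw": 1,"twist": [0,0,0]},{"slide": [0,0,0],"claw": 1,"twist": [0,0,0]},{"slide": [0,0,0],"claw": 1,"twist": [0,0,0]},{"slide": [0,0,0],"claw": 1,"twist": [0,0,0]}]'

```text
clock: 16.65
ee_pos: [0.5128, -0.0125, 0.1835]
ee_rot: [-1.665, -0.004, -0.009]
force: [-0.6, 1.0, -0.4]
gripper_width: 0.0066
```

```bash
python3 snap.py 12 wrist side scene
python3 - <<'E'
from kin import *
s=json.load(open('pics/s12.json'));p=np.array(s['ee_pos']);M=R.from_euler('xyz',s['ee_rot']).as_matrix();print(M.round(3),s['dq'],s['force'],s['gripper_width'])
print('centre',p+M@[-.023,0,.023])
E
```

```text
16.65 [-0.6892, 0.7116, 1.6305, 0.9939, 1.9638, 0.6441] [0.5128, -0.0125, 0.1835, -1.6652, -0.0039, -0.009]
[[ 1.     0.003  0.009]
 [-0.009 -0.094  0.996]
 [ 0.004 -0.996 -0.094]] [0.0015921589452809303, 0.00032852073925572793, 0.00233333590679254, 0.001265458017997054, 0.00013346337111431355, -0.0005522661327421029] [-0.5843451597306313, 0.9546327051645477, -0.4081701109883642] 0.006583844809827621
centre [0.48997563 0.01056397 0.18125412]
```

View pics/side12.png

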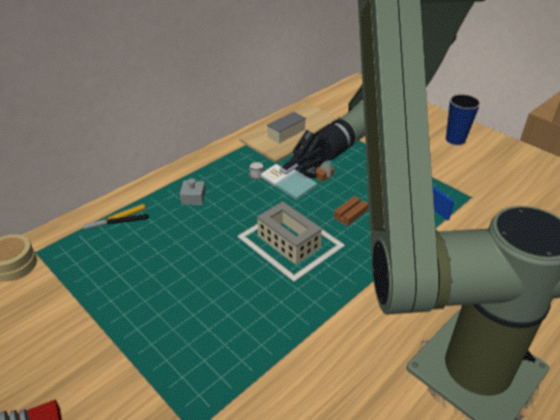

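View pics/scene12.png

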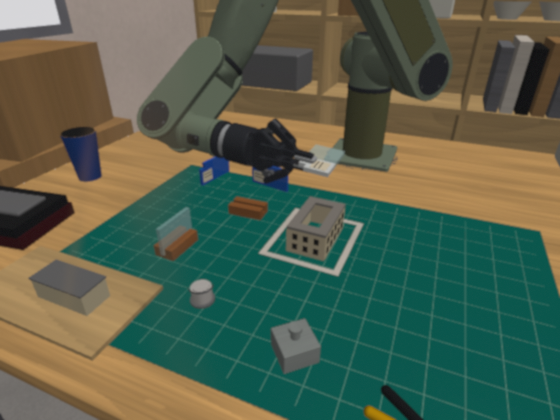

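Run:
```python
from h import *
print(proj('side',[[.49,.0106,.181],[.4895,.012,.06]]),proj('scene',[[.49,.0106,.181],[.4895,.012,.06]]))
print(tri(ray('side',[(288,181)]),ray('scene',[(322,160)])))
```

```text
[[288.53064244 179.55689772]
 [287.94458904 222.29652116]] [[319.85181288 158.28517367]
 [317.26356036 213.59948671]]
[0.48901941 0.01394823 0.17847792]
```

The views agree: the plate centre is at about (0.489, 0.013, 0.18) and the roof centre at (0.490, 0.012, 0.06). I hand in.

```bash
python3 -c "
from cell import r
print(r.job_done())"
```

```text
the job is handed in; nothing more can be done
None
```

The job was handed in at about 17 s of the 67 s, with the notched plate still held over the house by its frosted end. The interface gives no verdict, so what follows is from my own last checks.

- **House:** I pushed it with two fingers flat along the mat into the frame. The wrist view then put its centre 2 to 3 mm (x) and 6 to 7 mm (y) from the frame's, parallel within about 1°. A coarser scene-camera reading put it about 9 to 10 mm off in each of x and y, still inside the limits.
- **Plate:** I gripped it about 23 mm from its middle on the frosted part, lifted it straight out of the stand, and turned it label up, about 5° off level.
- **Hold:** By the tool pose the plate centre is at (0.490, 0.011, 0.181). By the two cameras it is at (0.489, 0.014, 0.178). That is within a few millimetres of the roof centre sideways and about 120 mm above it. The arm was still and the plate well clear of the house.
- **Bystanders:** The plain plate, the weight and the spool looked unmoved in the last pictures. I checked this by eye only and did not measure it.

No check failed.

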